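Turn a half-wave plate holder over in the flip fixture

ROBOT

A 7-joint arm with a two-finger parallel gripper is mounted at the origin on the work surface. World frame = base frame: x ahead of the robot, y to its left, z up, the work surface at z = 0. Lengths are in m, angles in rad, forces in N, time in s.
With the tool pointing down it reaches from about 0.425 to 0.925 m from the base axis. Payload 6.8 kg.
Tool frame: the origin (TCP) lies at the very end of the fingers, on their centre line; the grasp point (between the pads) lies 19 mm behind it (r.grip_point_offset is the distance from the TCP to the grasp point, in m); z points along the fingers, y is the line along which they close (so a half turn about z gives the same grasp; the last joint's range is limited). The gripper opens to 85 mm and grips with 20 to 120 N. Pads are 22 mm wide; open, the fingers measure 114 mm over their backs; the gripper's body (76 mm by 85 mm) begins 54 mm behind the grasp point. The pads swing forward as they close: fully open they stand 13 mm farther back than shut.
Start: joints at [1.061, 0.477, 0.022, 1.555, -0.011, 1.109, -0.083], TCP at [0.264, -0.621, 0.231] pointing down, gripper open.
Joint ranges: [-2.96, 2.96], [-0.34, 2.1], [-1.41, 1.46], [0.24, 2.44], [-1.37, 4.51], [0.17, 1.92], [-2.96, 2.96]. Speed limits (rad/s): [2.39, 2.39, 3.14, 3.14, 3.14, 3.14, 3.14].

INTERFACE

Orientations are given as a rotation vector (axis times angle).
In Python, from bench import status, eyes, r gives the robot as it stands.
- The arm moves only by the shell command python3 -m crank 'ROWS' [OPENING] [FORCE]. ROWS is JSON, a list of rows, each a list of 6 numbers: the shift along the tool's x, y, z normalised to -1 to 1, where 1 is 0.02 m, then the turn, a rotation vector about the tool's x, y, z normalised to -1 to 1, where 1 is 45 degrees. A call has 1 to 12 rows; each row shifts and turns the commanded pose from where the row before left it, along the tool's axes as they then stand; what a row does not reach is not made up. A row lasts 1/10 s, in which the tool goes at most 50 mm and 8.59 degrees, less where a joint would pass 70% of its speed; a pose out of reach is approached as far as the arm can. A call with a number of a shift or a turn outside -1 to 1 is refused whole. A call with a gripper value outside its range is refused whole. OPENING is the opening, from 0 (shut) to 1 (fully open), set as the call begins (- or left out, the last holds). The fingers move at their own pace and stop on an object; FORCE is the grip in N (left out, the last holds). Time passes only in rows, so rows that do not move let the fingers close. It gives the time, the measured TCP pose, the force, the opening and the grip force at its end, in the units of the state.
- status.get_obs(): the state, without advancing time (a new reading comes with each control period).
- eyes.grab_frame(name): name is "scene" or "side" or "wrist"; returns a dict with "image" (480x640x3 uint8, red, green, blue), "depth" (480x640 float32, m along the optical axis (not along the pixel's ray), 0 where there is no reading), "fovy" (degrees; the focal length in pixels is half the picture's height over the tangent of half this angle, whatever the lens; pixels are square), "cx", "cy" (the principal point, pixels), "k1" (the pictures are not rectified: a ray, as slopes to the right and down, at radius r is drawn at 1 + k1 r^2 times it, then the intrinsics apply), "world_to_cam" (4x4, takes a point from world to camera coordinates). Camera axes: x right, y up, looking along -z (the intrinsics and any distortion apply to the point x, -y, -z); pixel columns grow to the right and rows downward; lengths in m; the calibration is good to about 2 mm. A picture is of the moment at which its call begins.
- r.hand_in(): hands the job in; it is judged then, once.
The state is a dict: "clock": time; "joints": joint angles; "qvel": joint speeds; "tau": joint torques, N m; "tcp_pos": TCP position; "orientation": TCP orientation; "contact_force": force on the tool from outside, world axes, zero at the start; "moment": the same for the moment, N m; "grip_width": finger opening in m; "gripper_force": force on a finger pad.
Only numpy, scipy, OpenCV 4.12 (cv2) and the standard library are available. Lean on these libraries where they do the work, as an engineer would, in place of code of your own. Each camera call takes 0.05 s, during which the arm holds its last target. There are 200 camera calls.

TASK

Take the white ceramic half-wave plate holder out of its storage cradle and seat it fully, glass side up and stem towards the hinge, in the open plate of the flip fixture, and let go of it. Then take the flip plate by its side bar and swing it all the way over, guiding it down so that it does not slam, so that the holder drops glass side down into the second nest; leave the plate closed on it. Do not shift or tip the beamsplitter, the post holders or the rotation mount.

Things in the scene. Friction and masses are not known exactly. Their poses are not given: they have to be found in the camera images.
- holder_mid (a point): Glossy white ceramic half-wave plate holder, flat T shape 20 mm thick, 0.18-0.36 kg, loose. Point: its balance point at mid-thickness. y along its length, z out of the glass side (dark ring and glass disc). Body 60 mm wide (x), from y -34 to +51 mm; stem 22 mm wide from y -34 to -70 mm. Starts glass side up in the cradle.
- holder_stem (a point): Centre of the holder's stem, 54 mm from holder_mid along its -y; same axes. In the cradle the stem sticks out in free air, bottom 22 mm above the table, and is the only part that fingers can take (22 mm across, from above).
- cradle: Black plastic storage cradle, fixed, 86 x 94 mm, 46 mm high. Origin on the table straight below holder_mid at the start, axes as the holder's. Floor 22 mm high; walls 4 mm higher than the holder hug its body's long sides and +y end with 1.5 to 2 mm play (no room for fingers); open at -y, where the stem sticks out. Lift the holder straight up.
- pad: Empty black rubber mat 120 x 180 mm, 3 mm thick (origin at the centre of its underside, y along its long side), fixed in front of the flip fixture: a place to put the holder down and take it again another way.
- nest_a (a point): On the aluminium flip plate (turns with it): where holder_mid is, with the same axes, when fully seated. Floor 10 mm below. Stem to the hinge (-y), in a 25 mm channel between blocks 26 mm higher than this point (y -68 to -35), so no fingers there. Low walls round the body's +y end from y +24. 1.5 mm play. Room for fingers beside the body from y -33 to +22, down to 25 mm below. Plate level at the start.
- flip (a joint): Flip plate angle, rad: 0 open and level on its stop (start), pi/2 upright, pi swung fully over on its stop. Turns freely, 0.4 kg, centre 90 mm from the hinge: it falls unless guided. A notched steel keeper disc on its free end, geared to the hinge, turns over the holder's end by itself as the plate rises and frees it in the last 10 degrees; it then drops into the second nest.
- hinge (a point): On the flip plate's hinge axis, 50 mm above the table, midway across the fixture. Fixture axes: x along the hinge axis (away from the robot), +y towards the open flip plate, -y towards the second nest, z up. Dark steel base plate 100 x 350 mm, 10 mm high.
- flip_bar (a point): Centre of the flip plate's black side bar, 14 mm thick, 56 mm long, along the hinge direction, on the robot's side of the plate: 163 mm from the hinge axis, 89 mm towards -x from the plate's middle, level with the hinge when open and when swung over. A sleeve that turns freely on its axis: grip it firmly from above and carry it in a half circle, gripper always pointing down.
- nest_b (a point): Second nest (fixed aluminium): where holder_mid is when it lies face-down there, stem to the hinge; 98 mm from the hinge towards the fixture's -y, 50 mm above the table; fixture axes. Floor 10 mm below, walls to 3 mm above this point, 2 mm play.
- splitter: Cube beamsplitter in a black 50 mm housing, loose, on the turntable (aluminium disc 116 mm across, 26 mm high, fixed); leave alone. Origin at its underside.
- post1: Chrome post holder, 44 mm foot, 75 mm high, loose; leave alone. Origin at its underside.
- post2: Second chrome post holder, the same; leave alone.
- post3: Third chrome post holder, the same, behind the fixture; leave alone.
- rotmount: Blue anodized rotation mount, an upright ring on a foot, 85 mm high, behind the fixture, loose; leave alone.

How it is judged:
On the way, in this order (a step that is already met when the one before it is completed fails the run):
1. the holder is fully seated glass side up, stem to the hinge, in the open flip plate and let go (x of holder_mid in the frame of nest_a between -0.0035 and 0.0035 m and y of holder_mid in the frame of nest_a between -0.0045 and 0.0045 m and z of holder_mid in the frame of nest_a between -0.003 and 0.003 m and angle between the y axis of holder_mid and the y axis of nest_a, either way round below 0.06 rad and value of joint flip below 0.06 rad and angle between holder_mid's own z axis and vertical below 0.06 rad and y of holder_stem in the frame of nest_a below 0 m and contact force between the fingers and holder below 0.1 N), for 0.2 s.
2. the flip plate carries the holder up past the upright (value of joint flip between 1.6 and 2.6 rad and y of holder_mid in the frame of nest_a between -0.008 and 0.008 m and z of holder_mid in the frame of nest_a below 0.012 m).
At the end, for the whole second after the job is handed in: The holder lies at rest glass side down (within 0.1 rad) in the second nest, its centre within 5 mm across, 6 mm along and 3 mm in height of the nest's, stem to the hinge (in line within 0.08 rad); the flip plate is fully swung over (more than 3.07 rad), at rest and let go (x of holder_mid in the frame of nest_b between -0.005 and 0.005 m and y of holder_mid in the frame of nest_b between -0.006 and 0.006 m and z of holder_mid in the frame of nest_b between -0.003 and 0.003 m and angle between the y axis of holder_mid and the y axis of nest_b, either way round below 0.08 rad and angle between holder_mid's own z axis and vertical above 3.04 rad and y of holder_stem in the frame of nest_b above 0 m and value of joint flip above 3.07 rad and linear speed of flip below 0.02 m/s and contact force between each of the fingers, the arm and flip below 0.1 N and contact force between the fingers and holder below 0.1 N); the robot touches nothing.
It fails at once if the flip plate slams down (faster than 4 rad/s in the last part of the swing) (value of joint flip above 2.2 rad and velocity of joint flip above 4 rad/s).
It fails at once if the beamsplitter, a post holder or the rotation mount is shifted by more than 20 mm or tipped (distance of any of splitter, post1, post2, post3, rotmount from where it was at the start of the episode above 0.02 m or angle between any of splitter, post1, post2, post3, rotmount's own z axis and vertical above 0.4 rad).
It also fails if it takes over 72 s, if anything falls off the work surface, if the arm or the gripper's body presses on something with over 40 N, if the wrist force passes 120 N, or if a joint passes its speed limit or range.

## Working session

There is one attempt and no reset: what is moved stays moved. The work goes in short steps, Python scripts to look and compute and a shell command to move; the robot and the scene stay as the last step left them, time stands still between calls to the robot, and variables do not carry over. Pictures are saved under pics/ and viewed, at most 10 in all, crops included, and the job is handed in when it is done.

```bash
ls; mkdir -p pics; cat > h.py <<'E'
import numpy as np, cv2
from bench import status, eyes, r
from scipy.spatial.transform import Rotation as R
def grab(name):
    f=eyes.grab_frame(name); np.savez('pics/%s.npz'%name,**f); return f
def load(name): return dict(np.load('pics/%s.npz'%name))
def K(f):
    fl=240/np.tan(np.radians(float(f['fovy']))/2)
    return np.array([[fl,0,float(f['cx'])],[0,fl,float(f['cy'])],[0,0,1]]),np.array([float(f['k1']),0,0,0])
def rays(f,uv):
    k,d=K(f); s=cv2.undistortPoints(np.array(uv,float).reshape(-1,1,2),k,d).reshape(-1,2)
    T=f['world_to_cam']; dc=np.c_[s[:,0],-s[:,1],-np.ones(len(s))]
    return -T[:3,:3].T@T[:3,3], dc@T[:3,:3]
def onplane(f,uv,z):
    o,d=rays(f,uv); return o+d*((z-o[2])/d[:,2])[:,None]
def cloud(f):
    v,u=np.mgrid[0:480,0:640]; o,d=rays(f,np.c_[u.ravel(),v.ravel()])
    return (o+d*f['depth'].ravel()[:,None]).reshape(480,640,3)
def proj(f,P):
    T=f['world_to_cam']; c=np.atleast_2d(P)@T[:3,:3].T+T[:3,3]; k,d=K(f)
    return cv2.projectPoints((c*[1,-1,-1]).reshape(-1,1,3),np.zeros(3),np.zeros(3),k,d)[0].reshape(-1,2)
def save(f,n): cv2.imwrite('pics/'+n,f['image'][:,:,::-1])
E
python3 - <<'E'
from h import *
for n in ('scene','side'):
    f=grab(n); save(f,n+'1.png'); print(n,f['fovy'],f['k1'],rays(f,[[320,240]]))
print(status.get_obs())
E
```

```text
pics
scene 42.37302925832196 -0.15110876063648424 (array([1.24691241, 0.10065931, 1.17963236]), array([[-0.51252129, -0.06792222, -0.85623675]]))
side 48.47380960622195 0.011310969280700191 (array([0.12013768, 0.62459262, 0.98484439]), array([[ 0.36859645, -0.53087889, -0.76338885]]))
{'clock': 0.1, 'joints': array([ 1.06086643,  0.47771855,  0.02235723,  1.55631099, -0.01147345,
        1.10931353, -0.08307398]), 'qvel': array([ 0.00118274, -0.00208175, -0.00029173, -0.00142202, -0.00020007,
       -0.00100564, -0.00149257]), 'tau': array([ 5.19158668e-03, -5.97754633e+01,  1.61422916e+00, -2.81951523e+01,
        1.28692389e-02,  5.05630887e-03,  1.40993299e-05]), 'tcp_pos': array([ 0.26376852, -0.62076918,  0.23044005]), 'orientation': array([-3.07686127e+00, -6.26714730e-01,  7.33553056e-04]), 'contact_force': array([-0.01731172, -0.27400444,  0.58429742]), 'moment': array([ 0.00054035,  0.00781779, -0.03293076]), 'gripper_force': 0.0, 'grip_width': 0.08540648147262202}
```

View pics/scene1.png

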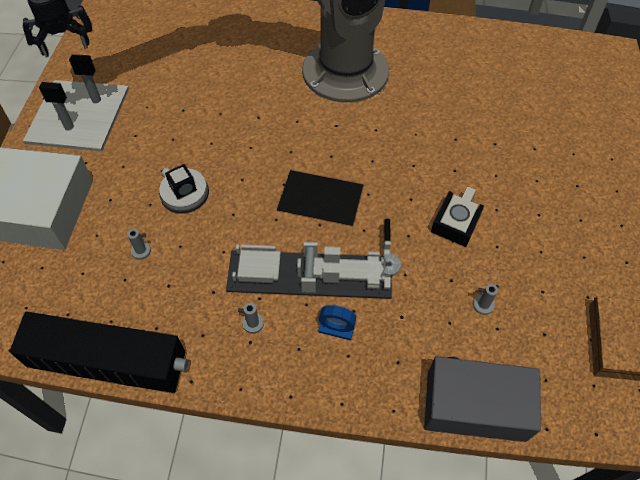

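View pics/side1.png

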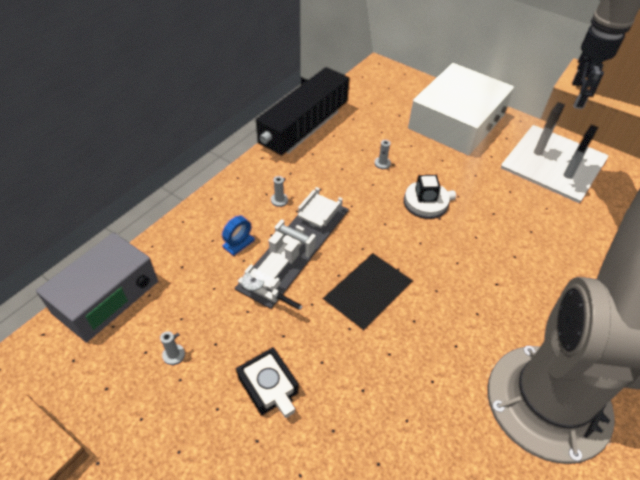

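The scene view shows the holder at (460,210) with its stem at (470,193) towards the robot. The fixture runs from (230,270) to (392,275), with the hinge at about (308,265) and the bar at (388,240). The mat is at (320,197). The side view shows the same layout.

```bash
python3 - <<'E'
from h import *
for n,box in (('scene',(420,170,500,255)),('side',(225,335,315,425))):
    f=load(n); C=cloud(f); im=f['image'].astype(int)
    x0,y0,x1,y1=box; hsv=cv2.cvtColor(f['image'],cv2.COLOR_RGB2HSV)
    m=np.zeros((480,640),np.uint8); m[y0:y1,x0:x1]=1
    w=((hsv[...,1]<60)&(hsv[...,2]>100)&(m>0)).astype(np.uint8)
    c=max(cv2.findContours(w,cv2.RETR_EXTERNAL,cv2.CHAIN_APPROX_NONE)[0],key=cv2.contourArea).reshape(-1,2)
    P=onplane(f,c,0.042)[:,:2].astype(np.float32)
    print(n,cv2.contourArea(c),'rect',cv2.minAreaRect(P))
    # polygon approximations in metres
    print(cv2.approxPolyDP(P.reshape(-1,1,2)*1000,4,True).reshape(-1,2).round(0).tolist())
    fm=np.zeros((480,640),np.uint8); cv2.drawContours(fm,[c],-1,1,-1)
    print('depth z of holder',np.percentile(C[...,2][fm>0],[5,50,95]))
    # fixture bar: dark pixels at z>0.035
    Q=C.reshape(-1,3); col=hsv.reshape(-1,3)
    s=(Q[:,0]>.4)&(Q[:,0]<.9)&(Q[:,1]>-.35)&(Q[:,1]<.35)&(col[:,2]<70)
    b=s&(Q[:,2]>.035)&(Q[:,2]<.075)
    bm=(b.reshape(480,640)).astype(np.uint8)
    k,l,st,ce=cv2.connectedComponentsWithStats(bm)
    for i in range(1,k):
        if st[i,4]>40: 
            q=C[l==i]; print('dark raised',ce[i].round(),st[i,4],q.min(0).round(3),q.max(0).round(3),np.median(q,0).round(3))
    b=s&(Q[:,2]<.02)
    k,l,st,ce=cv2.connectedComponentsWithStats(b.reshape(480,640).astype(np.uint8))
    for i in range(1,k):
        if st[i,4]>200:
            q=C[l==i]; rz=np.median(q[:,2]); cc=np.argwhere(l==i)[:,::-1]
            print('dark low',ce[i].round(),st[i,4],rz.round(4),cv2.minAreaRect(onplane(f,cc,rz)[:,:2].astype(np.float32)))
E
```

```text
scene 898.0 rect ((0.43572166562080383, 0.31270018219947815), (0.05988540127873421, 0.11950366944074631), 70.10858917236328)
[[378.0, 328.0], [382.0, 321.0], [412.0, 310.0], [406.0, 292.0], [483.0, 267.0], [501.0, 320.0], [423.0, 346.0], [417.0, 330.0], [384.0, 342.0]]
depth z of holder [0.03846322 0.04251938 0.04674241]
dark raised [183. 188.] 272 [ 0.461 -0.349  0.035] [ 0.501 -0.292  0.075] [ 0.482 -0.312  0.057]
dark raised [455. 220.] 502 [0.4   0.25  0.035] [0.516 0.35  0.056] [0.486 0.285 0.046]
dark raised [459. 212.] 62 [0.429 0.285 0.036] [0.475 0.329 0.048] [0.45  0.305 0.042]
dark raised [386. 230.] 129 [0.498 0.142 0.05 ] [0.559 0.157 0.062] [0.529 0.149 0.056]
dark raised [323. 316.] 87 [0.731 0.034 0.036] [0.755 0.064 0.074] [0.751 0.041 0.062]
dark raised [250. 316.] 112 [ 0.759 -0.126  0.035] [ 0.775 -0.089  0.075] [ 0.77  -0.1    0.058]
dark raised [348. 325.] 71 [0.746 0.074 0.035] [0.762 0.103 0.075] [0.759 0.093 0.052]
dark raised [180. 351.] 76 [ 0.847 -0.222  0.035] [ 0.879 -0.219  0.075] [ 0.862 -0.221  0.058]
dark raised [430. 383.] 120 [0.818 0.259 0.035] [0
[... 834 characters left out ...]
 -0.301  0.062]
dark raised [138. 281.] 489 [0.793 0.267 0.035] [0.813 0.35  0.075] [0.809 0.309 0.058]
dark raised [287. 300.] 102 [0.497 0.146 0.048] [0.55  0.159 0.061] [0.526 0.152 0.056]
dark raised [263. 371.] 449 [0.4   0.255 0.035] [0.507 0.35  0.052] [0.469 0.291 0.046]
dark low [329. 223.] 278 0.0107 ((0.6082502603530884, -0.10856425762176514), (0.11758284270763397, 0.05836109444499016), 59.36943817138672)
dark low [295. 263.] 272 0.0106 ((0.591688871383667, 0.036965638399124146), (0.035121314227581024, 0.1121475100517273), 6.858983039855957)
dark low [361. 287.] 2201 0.0036 ((0.4370156228542328, -0.008568108081817627), (0.17313295602798462, 0.08707398176193237), 85.20792388916016)
```

```bash
python3 - <<'E'
from h import *
a=load('scene')['image'][205:310,215:415]; cv2.imwrite('pics/crop1.png',cv2.resize(a,(800,420),interpolation=cv2.INTER_CUBIC)[:,:,::-1])
E
```

```text
(no output)
```

View pics/crop1.png

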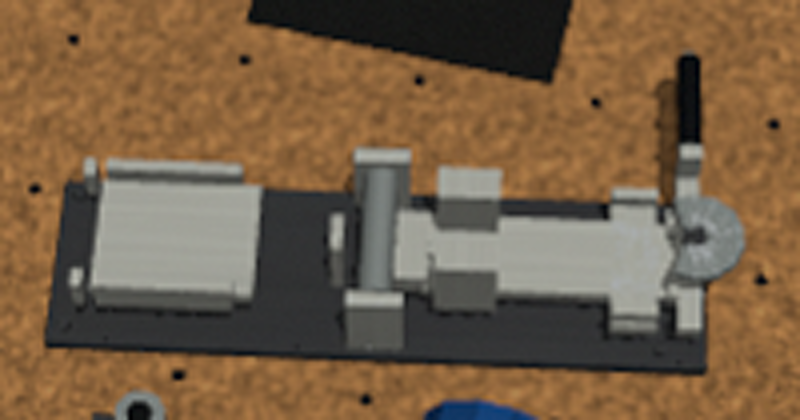

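The crop shows nest B on the left, the hinge shaft at about x=380, the channel blocks at about x=465, the keeper disc at (700,237) and the bar at (688,105). The base plate fit and the bar position agree on the fixture: hinge at about (0.632,-0.004), turned 5.5°. I'm moving above the stem now.

```bash
cat >> h.py <<'E'
def go(p,yaw=None):
    """print tool-frame shift (units of 20 mm) to TCP p, then the tool-z turn (deg) so that tool y heads to yaw (deg)"""
    o=status.get_obs(); M=R.from_rotvec(o['orientation']).as_matrix()
    print('t',round(float(o['clock']),2),'tcp',o['tcp_pos'].round(4),'yaw_y',np.degrees(np.arctan2(M[1,1],M[0,1])).round(2),'tilt',np.degrees(np.arccos(-M[2,2])).round(2),'q7',o['joints'][6].round(2),'F',o['contact_force'].round(1),'w',round(float(o['grip_width']),4))
    if p is not None: print(' shift units',(M.T@(np.array(p)-o['tcp_pos'])/.02).round(2))
    if yaw is not None:
        a=np.array([np.cos(np.radians(yaw)),np.sin(np.radians(yaw)),0]); b=M.T@a
        print(' then turn z deg',np.degrees(np.arctan2(-b[0],b[1])).round(2),'units',(np.degrees(np.arctan2(-b[0],b[1]))/45).round(3))
E
python3 -m crank '[[0,0,0,0,0,0.19],[0,0,0,0,0,0.19],[0,0,0,0,0,0.19],[0,0,0,0,0,0.19],[0,0,0,0,0,0.19],[0.04,-0.5,0,0,0,0],[0.04,-1,0,0,0,0],[0.04,-1,0,0,0,0],[0.04,-1,0,0,0,0],[0.04,-1,0,0,0,0],[0.04,-1,0,0,0,0],[0.04,-1,0,0,0,0]]' 1
python3 -m crank '[[0.04,-1,0,0,0,0],[0.04,-1,0,0,0,0],[0.04,-1,0,0,0,0],[0.04,-1,0,0,0,0],[0.04,-1,0,0,0,0],[0.04,-1,0,0,0,0],[0.04,-1,0,0,0,0],[0.04,-1,0,0,0,0],[0.04,-1,0,0,0,0],[0.04,-1,0,0,0,0],[0.04,-1,0,0,0,0],[0.04,-1,0,0,0,0]]'
python3 -m crank '[[0.04,-1,0,0,0,0],[0.04,-1,0,0,0,0],[0.04,-1,0,0,0,0],[0.04,-1,0,0,0,0],[0.04,-1,0,0,0,0],[0.04,-1,0,0,0,0],[0.04,-1,0,0,0,0],[0.04,-1,0,0,0,0],[0.04,-1,0,0,0,0],[0.04,-1,0,0,0,0]]'
python3 -c "
from h import *
go([.394,.328,.15],-110)"
```

```text
clock: 1.3
tcp_pos: [0.3136, -0.499, 0.2311]
orientation: [-3.096, 0.53, 0.0]
contact_force: [0.3, -0.1, 0.4]
grip_width: 0.0853
gripper_force: 0.0
clock: 2.5
tcp_pos: [0.4032, -0.2765, 0.2312]
orientation: [3.096, -0.53, -0.0]
contact_force: [-0.3, 0.0, 0.5]
grip_width: 0.0855
gripper_force: 0.0
clock: 3.5
tcp_pos: [0.4779, -0.0911, 0.2312]
orientation: [3.096, -0.53, -0.0]
contact_force: [0.1, -1.1, -0.5]
grip_width: 0.0853
gripper_force: 0.0
t 3.5 tcp [ 0.4779 -0.0911  0.2312] yaw_y -109.42 tilt 0.02 q7 -1.88 F [ 0.1 -1.1 -0.5] w 0.0853
 shift units [-10.92 -18.37   4.06]
 then turn z deg 0.58 units 0.013
```

```bash

python3 -m crank '[[-0.3,-0.5,0.1,0,0,0.013],[-0.58,-0.98,0.2,0,0,0],[-0.58,-0.98,0.2,0,0,0],[-0.58,-0.98,0.2,0,0,0],[-0.58,-0.98,0.2,0,0,0],[-0.58,-0.98,0.2,0,0,0],[-0.58,-0.98,0.2,0,0,0],[-0.58,-0.98,0.2,0,0,0],[-0.58,-0.98,0.2,0,0,0],[-0.58,-0.98,0.2,0,0,0]]'
python3 -m crank '[[-0.58,-0.98,0.2,0,0,0],[-0.58,-0.98,0.2,0,0,0],[-0.58,-0.98,0.2,0,0,0],[-0.58,-0.98,0.2,0,0,0],[-0.58,-0.98,0.2,0,0,0],[-0.58,-0.98,0.2,0,0,0],[-0.58,-0.98,0.2,0,0,0],[-0.58,-0.98,0.2,0,0,0],[-0.58,-0.98,0.2,0,0,0],[0,0,0,0,0,0],[0,0,0,0,0,0]]'
python3 - <<'E'
from h import *
f=grab('wrist'); save(f,'w1.png'); go([.394,.328,.15],-110)
hsv=cv2.cvtColor(f['image'],cv2.COLOR_RGB2HSV)
w=((hsv[...,1]<60)&(hsv[...,2]>110)).astype(np.uint8)
for c in cv2.findContours(w,cv2.RETR_EXTERNAL,cv2.CHAIN_APPROX_NONE)[0]:
    if cv2.contourArea(c)<800: continue
    P=onplane(f,c.reshape(-1,2),.042)[:,:2]*1000
    print(cv2.contourArea(c),cv2.boundingRect(c)); print(cv2.approxPolyDP(P.astype(np.float32).reshape(-1,1,2),2.5,True).reshape(-1,2).round(1).tolist())
E
```

```text
clock: 4.5
tcp_pos: [0.4384, 0.1217, 0.1931]
orientation: [3.093, -0.546, 0.0]
contact_force: [-0.3, 0.5, 0.6]
grip_width: 0.0855
gripper_force: 0.0
clock: 5.6
tcp_pos: [0.4018, 0.3223, 0.1571]
orientation: [3.093, -0.547, -0.0]
contact_force: [-1.0, -0.1, -0.4]
grip_width: 0.0851
gripper_force: 0.0
t 5.65 tcp [0.4023 0.3215 0.1572] yaw_y -110.18 tilt 0.06 q7 -2.88 F [-1.  -1.   0.1] w 0.0853
 shift units [-0.5  -0.16  0.36]
 then turn z deg -0.18 units -0.004
10481.5 (279, 106, 86, 160)
[[480.29998779296875, 265.5], [498.8999938964844, 320.1000061035156], [425.29998779296875, 347.1000061035156], [419.79998779296875, 346.0], [413.29998779296875, 330.3999938964844], [380.70001220703125, 341.1000061035156], [374.3999938964844, 323.70001220703125], [406.1000061035156, 310.79998779296875], [403.29998779296875, 291.5]]
```

View pics/w1.png

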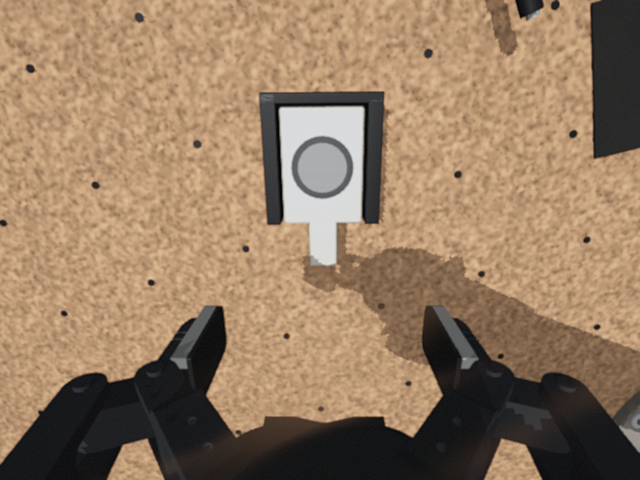

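The holder is at pixels (322,165), with the stem at (323,243). The fingers straddle its line. Wrist and scene views agree, so I'm descending to the stem at (0.392,0.3277).

```bash

python3 -m crank '[[-0.3,-0.08,0.4,0,0,-0.013],[-0.3,-0.08,0.8,0,0,0],[0,0,0.9,0,0,0],[0,0,0.9,0,0,0],[0,0,0.9,0,0,0],[0,0,0.9,0,0,0],[0,0,0.9,0,0,0],[0,0,0.7,0,0,0],[0,0,0.3,0,0,0],[0,0,0,0,0,0]]'
python3 -c "
from h import *
go([.392,.3277,.014],-109.5)"
```

```text
clock: 6.65
tcp_pos: [0.3919, 0.3286, 0.0226]
orientation: [3.094, -0.538, -0.001]
contact_force: [-0.4, -0.1, -0.8]
grip_width: 0.0853
gripper_force: 0.0
t 6.65 tcp [0.3919 0.3286 0.0226] yaw_y -109.71 tilt 0.1 q7 -2.93 F [-0.4 -0.1 -0.8] w 0.0853
 shift units [0.02 0.04 0.43]
 then turn z deg -0.21 units -0.005
```

```bash

python3 -m crank '[[0,0.03,0.4,0,0,-0.005],[0,0,0,0,0,0]]'
python3 -m crank '[[0,0,0,0,0,0],[0,0,0,0,0,0],[0,0,0,0,0,0],[0,0,0,0,0,0],[0,0,0,0,0,0],[0,0,0,0,0,0],[0,0,0,0,0,0],[0,0,0,0,0,0]]' 0 80
python3 -m crank '[[0,0,-0.2,0,0,0],[0,0,-0.4,0,0,0],[0,0,-0.6,0,0,0],[0,0,-0.8,0,0,0],[0,0,-0.8,0,0,0],[0,0,-0.8,0,0,0],[0,0,-0.8,0,0,0],[0,0,-0.6,0,0,0],[0,0,0,0,0,0]]'
python3 - <<'E'
from h import *
f=grab('wrist'); save(f,'w2.png'); g=grab('side'); save(g,'s2.png'); go([.445,-.06,.10],5.5)
C=cloud(f); hsv=cv2.cvtColor(f['image'],cv2.COLOR_RGB2HSV)
m=(hsv[...,1]<60)&(hsv[...,2]>150)&(C[...,2]>.06)&(C[...,2]<.15)
m[330:]=0
ys,xs=np.nonzero(m); print(len(xs),xs.min(),xs.max(),ys.min(),ys.max())
q=C[m]; A=np.c_[q[:,:2]-q[:,:2].mean(0),np.ones(len(q))]; c=np.linalg.lstsq(A,q[:,2],rcond=None)[0]
print('plane slopes',c.round(3), 'along holder y',np.dot(c[:2],[.943,-.334]).round(3))
E
```

```text
clock: 6.85
tcp_pos: [0.3922, 0.3284, 0.015]
orientation: [3.096, -0.532, -0.0]
contact_force: [-0.9, -0.1, 0.2]
grip_width: 0.0853
gripper_force: 0.0
clock: 7.65
tcp_pos: [0.3924, 0.3288, 0.0157]
orientation: [-3.096, 0.532, -0.001]
contact_force: [-1.3, -0.6, 5.7]
grip_width: 0.0207
gripper_force: 77.7
clock: 8.55
tcp_pos: [0.3931, 0.3296, 0.1173]
orientation: [-3.093, 0.532, -0.004]
contact_force: [-0.5, 1.0, -2.5]
grip_width: 0.0208
gripper_force: 77.9
t 8.65 tcp [0.3922 0.3287 0.1154] yaw_y -109.51 tilt 0.02 q7 -2.87 F [-0.7 -0.5 -2.9] w 0.0204
 shift units [ 8.98 17.44  0.77]
 then turn z deg -115.01 units -2.556
39718 232 425 46 329
plane slopes [-0.001  0.004  0.142] along holder y -0.002
```

View pics/w2.png

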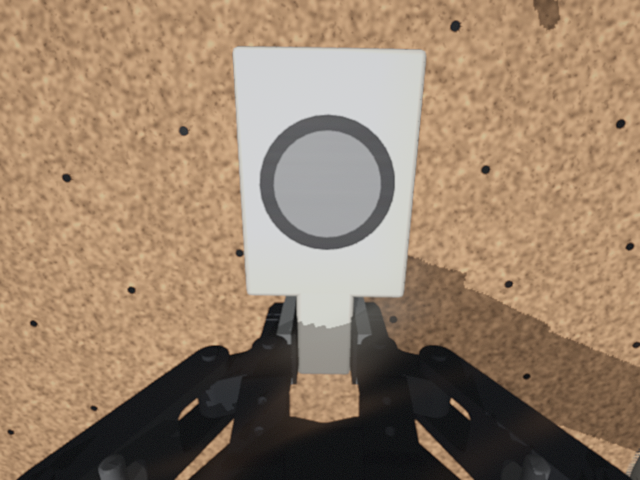

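The holder is held level in the fingers, with its body spanning (235–425, 46–296), and it has not slipped. I'm carrying it to the mat and turning it to the fixture heading.

```bash

python3 -m crank '[[0,0,0,0,0,-0.08],[0,0,0,0,0,-0.18],[0,0,0,0,0,-0.19],[0,0,0,0,0,-0.19],[0,0,0,0,0,-0.19],[0,0,0,0,0,-0.19],[0,0,0,0,0,-0.19],[0,0,0,0,0,-0.19],[0,0,0,0,0,-0.19],[0,0,0,0,0,-0.19],[0,0,0,0,0,-0.19],[0,0,0,0,0,-0.19]]'
python3 -m crank '[[0,0,0,0,0,-0.19],[0,0,0,0,0,-0.19],[-0.3,0.02,0,0,0,-0.006],[-0.7,0.04,0,0,0,0],[-0.98,0.044,0,0,0,0],[-0.98,0.044,0,0,0,0],[-0.98,0.044,0,0,0,0],[-0.98,0.044,0,0,0,0],[-0.98,0.044,0,0,0,0],[-0.98,0.044,0,0,0,0],[-0.98,0.044,0,0,0,0],[-0.98,0.044,0,0,0,0]]'
python3 -m crank '[[-0.98,0.044,0,0,0,0],[-0.98,0.044,0,0,0,0],[-0.98,0.044,0,0,0,0],[-0.98,0.044,0,0,0,0],[-0.98,0.044,0,0,0,0],[-0.98,0.044,0,0,0,0],[-0.98,0.044,0,0,0,0],[-0.98,0.044,0,0,0,0],[-0.7,0.044,0,0,0,0],[-0.3,0,0,0,0,0],[0,0,0,0,0,0]]'
python3 -c "
from h import *
go([.447,-.058,.005],5.5)"
```

```text
clock: 9.85
tcp_pos: [0.3917, 0.3281, 0.1142]
orientation: [-2.441, -1.978, 0.003]
contact_force: [0.2, 0.5, -2.5]
grip_width: 0.0206
gripper_force: 78.0
clock: 11.05
tcp_pos: [0.4158, 0.1511, 0.1151]
orientation: [2.126, 2.312, -0.002]
contact_force: [0.5, -0.0, -2.2]
grip_width: 0.0204
gripper_force: 77.9
clock: 12.15
tcp_pos: [0.439, -0.0233, 0.1151]
orientation: [2.126, 2.313, -0.001]
contact_force: [-0.5, 0.3, -2.1]
grip_width: 0.0206
gripper_force: 78.0
t 12.15 tcp [ 0.439  -0.0233  0.1151] yaw_y 4.83 tilt 0.04 q7 -0.3 F [-0.5  0.3 -2.1] w 0.0206
 shift units [-1.76  0.25  5.51]
 then turn z deg -0.67 units -0.015
```

```bash

python3 -m crank '[[-0.8,0.12,0.3,0,0,-0.015],[-0.8,0.12,0.8,0,0,0],[-0.16,0,0.9,0,0,0],[0,0,0.9,0,0,0],[0,0,0.9,0,0,0],[0,0,0.7,0,0,0],[0,0,0.5,0,0,0],[0,0,0.3,0,0,0],[0,0,0.2,0,0,0],[0,0,0,0,0,0]]'
python3 -c "
from h import *
go([.447,-.058,.005],5.5)"
python3 -m crank '[[0,0,0,0,0,0],[0,0,0,0,0,0],[0,0,0,0,0,0],[0,0,0,0,0,0],[0,0,0,0,0,0]]' 1
python3 -m crank '[[0,0,-0.3,0,0,0],[0,0,-0.7,0,0,0],[0,0,-1,0,0,0],[0,0,-1,0,0,0],[0,0,-1,0,0,0],[0,0,-1,0,0,0],[-0.4,0,-1,0,0,0],[-0.8,0,-1,0,0,0],[-0.3,0,-1,0,0,0],[0,0,-0.5,0,0,0],[0,0,0,0,0,0],[0,0,0,0,0,0]]' 1
python3 - <<'E'
from h import *
f=grab('wrist'); save(f,'w3.png'); go(None)
hsv=cv2.cvtColor(f['image'],cv2.COLOR_RGB2HSV)
w=((hsv[...,1]<60)&(hsv[...,2]>110)).astype(np.uint8)
for c in cv2.findContours(w,cv2.RETR_EXTERNAL,cv2.CHAIN_APPROX_NONE)[0]:
    if cv2.contourArea(c)<800: continue
    P=onplane(f,c.reshape(-1,2),.023)[:,:2].astype(np.float32)
    print(cv2.boundingRect(c),cv2.minAreaRect(P)); print((cv2.approxPolyDP(P.reshape(-1,1,2),.0025,True).reshape(-1,2)*1000).round(1).tolist())
E
```

```text
clock: 13.15
tcp_pos: [0.4477, -0.0565, 0.0052]
orientation: [-2.107, -2.33, 0.0]
contact_force: [-0.9, 0.5, -2.3]
grip_width: 0.0209
gripper_force: 78.0
t 13.15 tcp [ 0.4477 -0.0565  0.0052] yaw_y 5.75 tilt 0.0 q7 -0.41 F [-0.9  0.5 -2.3] w 0.0209
 shift units [-0.07 -0.04  0.01]
 then turn z deg 0.25 units 0.005
clock: 13.65
tcp_pos: [0.4479, -0.0567, 0.0055]
orientation: [2.107, 2.329, 0.0]
contact_force: [-0.3, -0.3, -0.4]
grip_width: 0.0854
gripper_force: 0.0
clock: 14.85
tcp_pos: [0.4503, -0.086, 0.1751]
orientation: [-2.107, -2.33, 0.0]
contact_force: [-0.0, 0.3, -0.0]
grip_width: 0.0856
gripper_force: 0.0
t 14.9 tcp [ 0.45   -0.0859  0.1747] yaw_y 5.79 tilt 0.07 q7 -0.05 F [-0.  -0.3 -0.1] w 0.0852
(258, 380, 97, 48) ((0.44800782203674316, -0.28833261132240295), (0.10742980241775513, 0.058686789125204086), 11.999242782592773)
[[504.0, -293.20001220703125], [496.8999938964844, -280.20001220703125], [480.1000061035156, -264.5], [461.6000061035156, -258.6000061035156], [444.8999938964844, -259.0], [420.8999938964844, -277.20001220703125], [424.20001220703125, -280.8999938964844]
[... 2367 characters left out ...]
59375, 65.80000305175781], [626.5, 28.299999237060547], [610.7000122070312, 25.0], [612.5, 19.100000381469727], [616.9000244140625, 21.100000381469727], [617.4000244140625, 2.4000000953674316], [611.2000122070312, 3.299999952316284], [609.5999755859375, 8.699999809265137], [600.5999755859375, 7.699999809265137], [603.2999877929688, -23.700000762939453], [613.0999755859375, -24.299999237060547], [613.9000244140625, -15.0], [692.4000244140625, -6.5], [694.5999755859375, 2.0], [690.5, 8.100000381469727], [662.5, 7.400000095367432], [659.5, 25.899999618530273], [646.5, 29.100000381469727], [644.0, 61.29999923706055], [653.0999755859375, 65.9000015258789], [649.5999755859375, 105.80000305175781]]
```

View pics/w3.png

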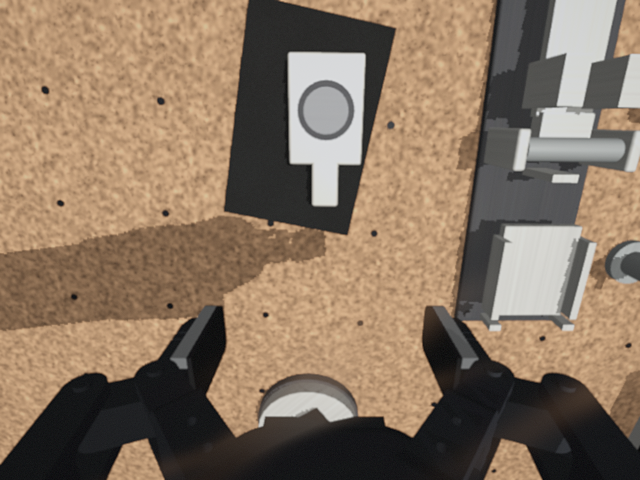

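The holder lies flat on the mat, with its body at (326,108) and the stem towards the camera. The fixture is at the right edge. Before regrasping I'll take one close look at the open plate from above it.

```bash

python3 -m crank '[[0.25,0.5,0,0,0,0],[0.5,0.95,0,0,0,0],[0.5,0.95,0,0,0,0],[0.5,0.95,0,0,0,0],[0.5,0.95,0,0,0,0],[0.5,0.95,0,0,0,0],[0.5,0.95,0,0,0,0],[0.5,0.95,0,0,0,0],[0.5,0.95,0,0,0,0],[0.3,0.7,0,0,0,0],[0,0,0,0,0,0],[0,0,0,0,0,0]]'
python3 - <<'E'
from h import *
f=grab('wrist'); save(f,'w4.png'); go(None)
print(rays(f,[[320,240]])[0])
E
```

```text
clock: 16.1
tcp_pos: [0.6162, 0.0225, 0.1742]
orientation: [-2.105, -2.33, 0.002]
contact_force: [-1.2, -0.6, -0.1]
grip_width: 0.0857
gripper_force: 0.0
t 16.15 tcp [0.616  0.0218 0.1744] yaw_y 5.77 tilt 0.1 q7 -0.34 F [0.7 0.  0.3] w 0.0854
[0.60840609 0.10428559 0.31501541]
```

View pics/w4.png

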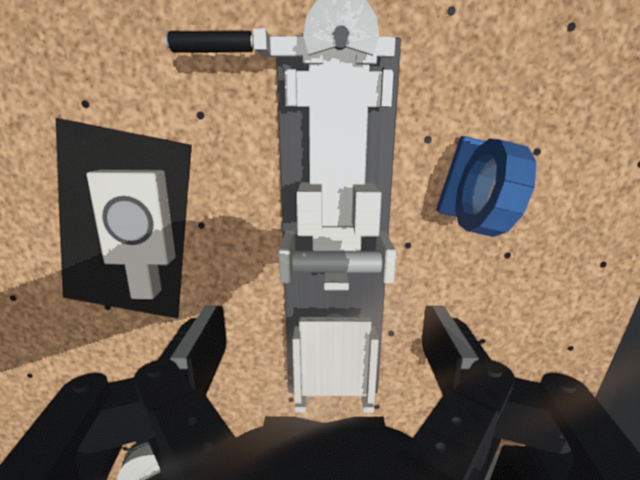

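The view shows the plate running up the picture at x≈337, and the channel blocks at (310,210) and (367,210). The shaft is at (335,262), the bar at (212,41) and the keeper disc at (340,25).

```bash
python3 - <<'E'
from h import *
f=load('wrist'); C=cloud(f); g=f['image'].mean(2).astype(int)
print('row200',g[200,290:386].tolist()); print('row215',g[215,290:386].tolist())
print('depth z row 205',(C[205,290:386,2]*1000).round(0).astype(int).tolist())
hsv=cv2.cvtColor(f['image'],cv2.COLOR_RGB2HSV)
m=(hsv[...,2]<60).astype(np.uint8); m[:, :150]=0; m[:,262:]=0; m[70:]=0; m[:20]=0
m=cv2.morphologyEx(m,cv2.MORPH_OPEN,np.ones((3,3)))
c=max(cv2.findContours(m,0,cv2.CHAIN_APPROX_NONE)[0],key=cv2.contourArea).reshape(-1,2)
P=onplane(f,c,.05)[:,:2].astype(np.float32); print('bar',cv2.boundingRect(c),cv2.minAreaRect(P), np.median(C[m>0],0))
# block tops
b=((C[...,2]>.071)&(C[...,2]<.082)&(g>150)).astype(np.uint8); b[:170]=0;b[250:]=0;b[:,:285]=0;b[:,395:]=0
k,l,st,ce=cv2.connectedComponentsWithStats(b)
for i in range(1,k):
    if st[i,4]>150:
        cc=np.argwhere(l==i)[:,::-1]; print('block',st[i],cv2.minAreaRect(onplane(f,cc,.076)[:,:2].astype(np.float32)))
# shaft at hinge
s=(C[...,2]>.045)&(C[...,2]<.075)&(hsv[...,1]<60)
s[:245]=0;s[280:]=0;s[:,300:]&=True
q=C[255:270,300:370]; print('shaft z max',np.percentile(q[...,2],[50,95]))
print('col shaft x=315',g[245:285,312].tolist()); print(' x=360',g[245:285,360].tolist())
# base plate left/right edges at z=.01
for row in (100,130,160,290):
    print('row',row,g[row,265:410].tolist())
E
```

```text
row200 [56, 56, 58, 58, 57, 52, 116, 195, 218, 218, 217, 217, 217, 217, 217, 217, 216, 217, 217, 217, 217, 217, 217, 217, 217, 217, 217, 217, 218, 218, 215, 198, 204, 215, 218, 218, 218, 217, 217, 217, 218, 217, 218, 217, 217, 218, 219, 217, 201, 173, 154, 152, 153, 152, 152, 151, 151, 151, 152, 152, 154, 152, 122, 87, 75, 125, 198, 219, 219, 218, 218, 217, 217, 217, 217, 217, 218, 217, 218, 218, 217, 218, 218, 218, 217, 218, 217, 218, 220, 216, 184, 127, 96, 95, 97, 99]
row215 [57, 58, 57, 59, 57, 51, 95, 171, 209, 219, 218, 217, 217, 217, 217, 218, 217, 217, 217, 217, 217, 217, 217, 217, 217, 217, 217, 217, 218, 218, 214, 198, 202, 215, 217, 217, 217, 216, 216, 216, 217, 217, 217, 216, 217, 217, 217, 216, 200, 172, 152, 152, 152, 152, 151, 150, 150, 151, 152, 152, 150, 134, 104, 80, 95, 157, 205, 218, 219, 218, 218, 218, 217, 218, 217, 217, 218, 218, 217, 217, 218, 218, 218, 217, 218, 218, 218, 219, 218, 193, 141, 100, 94, 97, 98, 97]
depth z row 205 [7, 8, 8, 9, 8, 9, 8, 71, 69, 70, 70, 70, 70, 71, 70, 68, 70, 71, 71, 70, 70, 70, 70, 69, 70, 71, 70, 70, 69, 70, 70, 54, 34, 34, 34,
[... 2877 characters left out ...]
 157, 167, 176, 179, 179, 177, 173, 165]
row 290 [144, 145, 149, 156, 160, 162, 165, 166, 168, 168, 165, 166, 168, 168, 161, 159, 164, 168, 146, 102, 80, 86, 90, 91, 93, 93, 93, 91, 91, 93, 91, 91, 91, 90, 89, 90, 90, 90, 88, 90, 90, 90, 90, 92, 92, 91, 93, 92, 92, 90, 90, 90, 91, 89, 90, 93, 92, 89, 91, 106, 125, 133, 133, 132, 133, 133, 133, 133, 131, 132, 132, 133, 133, 133, 131, 133, 133, 132, 133, 131, 129, 131, 130, 110, 91, 89, 90, 89, 91, 92, 91, 92, 90, 92, 90, 90, 89, 90, 92, 91, 93, 92, 92, 92, 94, 92, 93, 93, 94, 94, 95, 96, 96, 96, 97, 96, 99, 96, 94, 115, 156, 173, 175, 175, 174, 169, 163, 158, 153, 151, 153, 162, 172, 176, 174, 167, 156, 149, 143, 141, 141, 148, 157, 166, 171]
```

```bash
python3 - <<'E'
from h import *
f=load('wrist')
print('mid blocks',onplane(f,[[338.4,200],[338.1,215]],.07).round(4)[:,:2].tolist())
print('strip mid',onplane(f,[[337.8,130],[337.2,160]],.034).round(4)[:,:2].tolist())
print('base mid', onplane(f,[[(276.5+394.8)/2,130],[(278.5+392.8)/2,160],[(283.7+384.4)/2,290]],.01).round(4)[:,:2].tolist())
print('shaft',onplane(f,[[312,261.3],[360,261.3]],.05).round(4)[:,:2].tolist())
print('base edges', onplane(f,[[276.5,130],[283.7,290],[394.8,130],[384.4,290]],.01).round(4)[:,:2].tolist())
C=cloud(f); print('floor depth xyz',np.median(C[140:165,320:355].reshape(-1,3),0).round(4), 'disc z',np.median(C[10:30,320:335,2]),'mat z',np.median(C[250:280,70:90,2]), 'holder z',np.median(C[205:230,115:140,2]),'nestb floor',np.median(C[340:380,320:350,2]))
E
```

```text
mid blocks [[0.6236, 0.0527], [0.6246, 0.0416]]
strip mid [[0.619, 0.1001], [0.6212, 0.0773]]
base mid [[0.6181, 0.0996], [0.6209, 0.0749], [0.6333, -0.0495]]
shaft [[0.609, -0.005], [0.6485, -0.0009]]
base edges [[0.5684, 0.0946], [0.5842, -0.0545], [0.6678, 0.1047], [0.6824, -0.0445]]
floor depth xyz [0.6203 0.0835 0.034 ] disc z 0.06106001458197852 mat z 0.001266922176694274 holder z 0.021821119496975128 nestb floor 0.03809857214213225
```

```bash

python3 -m crank '[[-0.07,-0.4,0,0,0,0],[-0.05,-0.8,0,0,0,0.013],[-0.05,-0.97,0.3,0,0,0],[-0.05,-0.97,0.3,0,0,0],[-0.05,-0.97,0.3,0,0,0],[-0.05,-0.97,0.3,0,0,0],[-0.05,-0.97,0.3,0,0,0],[-0.05,-0.97,0.3,0,0,0],[-0.05,-0.97,0.3,0,0,0],[0,-0.6,0.3,0,0,0],[0,0,0,0,0,0],[0,0,0,0,0,0]]' 1
python3 -c "
from h import *
go([.4431,-.0036,.001],5.1)"
```

```text
clock: 17.35
tcp_pos: [0.4465, -0.0039, 0.1277]
orientation: [2.12, 2.317, 0.0]
contact_force: [0.4, 0.1, 0.3]
grip_width: 0.0856
gripper_force: 0.0
t 17.35 tcp [ 0.4465 -0.0039  0.1277] yaw_y 5.11 tilt 0.06 q7 -0.33 F [0.4 0.1 0.3] w 0.0856
 shift units [ 0.03 -0.17  6.34]
 then turn z deg 0.01 units 0.0
```

```bash

python3 -m crank '[[0.03,-0.17,0.4,0,0,0],[0,0,0.9,0,0,0],[0,0,0.95,0,0,0],[0,0,0.95,0,0,0],[0,0,0.95,0,0,0],[0,0,0.95,0,0,0],[0,0,0.6,0,0,0],[0,0,0.4,0,0,0],[0,0,0.2,0,0,0],[0,0,0,0,0,0]]'
python3 -c "
from h import *
go([.4431,-.0036,.001],5.1)"
python3 -m crank '[[0,0,0,0,0,0],[0,0,0,0,0,0],[0,0,0,0,0,0],[0,0,0,0,0,0],[0,0,0,0,0,0]]' 0 80
python3 -m crank '[[0,0,-0.2,0,0,0],[0,0,-0.5,0,0,0],[0,0,-1,0,0,0],[0,0,-1,0,0,0],[0,0,-1,0,0,0],[0,0,-1,0,0,0],[0,0,-0.8,0,0,0],[0,0,0,0,0,0],[0,0,0,0,0,0]]'
python3 - <<'E'
from h import *
f=grab('wrist'); save(f,'w5.png'); go([.6193,.0942,.13],5.7)
C=cloud(f); g=f['image'].mean(2); hsv=cv2.cvtColor(f['image'],cv2.COLOR_RGB2HSV)
m=((hsv[...,1]<60)&(hsv[...,2]>150)&(C[...,2]>.08)&(C[...,2]<.16)).astype(np.uint8)
k,l,st,ce=cv2.connectedComponentsWithStats(m); i=1+st[1:,4].argmax(); print(st[i]); q=C[l==i]
A=np.c_[q[:,:2]-q[:,:2].mean(0),np.ones(len(q))]; print('plane',np.linalg.lstsq(A,q[:,2],rcond=None)[0].round(4))
E
```

```text
clock: 18.35
tcp_pos: [0.4431, -0.0029, 0.0012]
orientation: [-2.119, -2.319, 0.0]
contact_force: [0.2, 0.2, -0.0]
grip_width: 0.0856
gripper_force: 0.0
t 18.35 tcp [ 0.4431 -0.0029  0.0012] yaw_y 5.17 tilt 0.01 q7 -0.57 F [ 0.2  0.2 -0. ] w 0.0856
 shift units [-0.03 -0.    0.01]
 then turn z deg 0.07 units 0.001
clock: 18.85
tcp_pos: [0.4436, -0.0031, 0.0023]
orientation: [2.119, 2.318, 0.001]
contact_force: [-1.3, 0.2, 8.4]
grip_width: 0.0585
gripper_force: 85.4
clock: 19.75
tcp_pos: [0.4429, -0.0034, 0.1114]
orientation: [2.119, 2.318, 0.0]
contact_force: [-0.3, 0.2, -2.4]
grip_width: 0.058
gripper_force: 86.5
t 19.8 tcp [ 0.4424 -0.0033  0.1109] yaw_y 5.14 tilt 0.04 q7 -0.36 F [ 0.5 -0.3 -2.3] w 0.0582
 shift units [ 4.06  9.24 -0.96]
 then turn z deg -0.56 units -0.012
[  244   213   161   209 18519]
plane [-0.0017 -0.0023  0.1301]
```

View pics/w5.png

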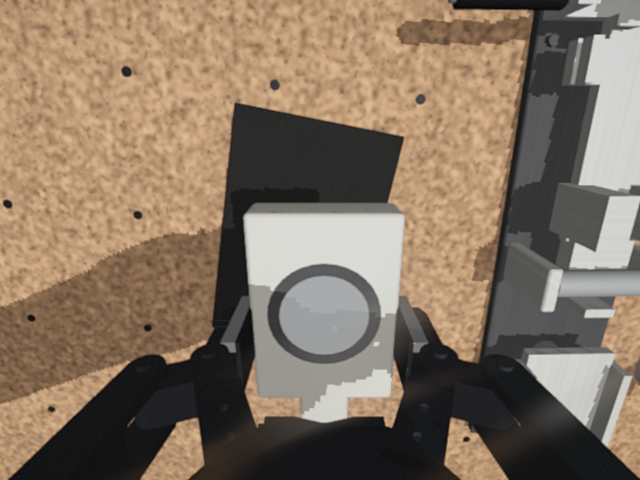

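The holder is gripped across the body and level. The far edge of its top face is at row ~212 and the shoulder is at row ~397.

```bash
python3 - <<'E'
from h import *
f=load('wrist'); g=f['image'].mean(2).astype(int)
print(g[200:222,300].tolist(),g[200:222,350].tolist(), g[388:406,275].tolist(),g[388:406,370].tolist())
print('rows x edges 240:',g[240,235:260].tolist(),g[240,390:415].tolist())
P=onplane(f,[[300,212],[350,212],[275,397],[370,397]],.132)[:,:2]; print(P.round(4).tolist())
y=np.array([-np.sin(np.radians(5.14)),np.cos(np.radians(5.14))]); t=np.array([.4424,-.0033])
print('along y rel tcp',((P-t)@y*1000).round(1))
E
```

```text
[24, 31, 55, 94, 110, 110, 111, 113, 114, 114, 115, 117, 128, 158, 187, 200, 205, 210, 214, 216, 216, 216] [40, 42, 63, 95, 108, 111, 112, 113, 113, 114, 114, 117, 125, 151, 183, 199, 206, 211, 214, 216, 216, 216] [149, 148, 148, 148, 148, 148, 148, 147, 142, 142, 152, 158, 159, 156, 154, 157, 160, 159] [212, 211, 212, 212, 211, 211, 212, 211, 201, 176, 151, 146, 150, 153, 155, 153, 151, 148]
rows x edges 240: [27, 27, 26, 26, 25, 26, 26, 24, 21, 76, 149, 184, 197, 208, 214, 216, 215, 215, 215, 215, 215, 215, 215, 215, 215] [216, 216, 216, 217, 216, 215, 216, 216, 217, 214, 212, 206, 193, 173, 163, 166, 166, 158, 146, 134, 126, 127, 137, 151, 166]
[[0.4299, 0.0476], [0.4477, 0.0492], [0.4246, -0.0362], [0.4659, -0.0325]]
along y rel tcp [ 51.8  51.8 -31.2 -31.2]
```

```bash

python3 -m crank '[[0.2,0.4,0,0,0,-0.012],[0.35,0.8,0,0,0,0],[0.44,0.98,0,0,0,0],[0.44,0.98,0,0,0,0],[0.44,0.98,0,0,0,0],[0.44,0.98,0,0,0,0],[0.44,0.98,0,0,0,0],[0.44,0.98,0,0,0,0],[0.44,0.98,0,0,0,0],[0.3,0.8,0,0,0,0],[0.1,0.4,0,0,0,0],[0,0,0,0,0,0]]'
python3 -m crank '[[0,0,0.5,0,0,0],[0,0,0,0,0,0],[0,0,0,0,0,0]]'
python3 -c "
from h import *
go([.6195,.0942,.085],5.7)"
```

```text
clock: 21.0
tcp_pos: [0.6198, 0.0963, 0.1102]
orientation: [-2.107, -2.329, 0.0]
contact_force: [1.2, -0.5, -2.3]
grip_width: 0.0585
gripper_force: 86.3
clock: 21.3
tcp_pos: [0.6183, 0.0947, 0.1006]
orientation: [-2.108, -2.328, 0.003]
contact_force: [0.0, 0.9, -1.8]
grip_width: 0.0581
gripper_force: 86.4
t 21.3 tcp [0.6183 0.0947 0.1006] yaw_y 5.68 tilt 0.1 q7 -0.51 F [ 0.   0.9 -1.8] w 0.0581
 shift units [-0.03  0.06  0.78]
 then turn z deg -0.02 units -0.0
```

```bash

python3 -m crank '[[-0.03,0.06,0.4,0,0,0],[0,0,0.4,0,0,0],[0,0,0.2,0,0,0],[0,0,0.2,0,0,0],[0,0,0.2,0,0,0],[0,0,0.2,0,0,0],[0,0,0.2,0,0,0],[0,0,0.2,0,0,0],[0,0,0,0,0,0]]'
python3 -c "
from h import *
go([.6195,.0942,.035],5.7)"
```

```text
clock: 22.2
tcp_pos: [0.6202, 0.0948, 0.0607]
orientation: [-2.108, -2.329, 0.001]
contact_force: [-0.0, -0.5, -3.1]
grip_width: 0.0578
gripper_force: 86.4
t 22.2 tcp [0.6202 0.0948 0.0607] yaw_y 5.7 tilt 0.06 q7 -0.54 F [-0.  -0.5 -3.1] w 0.0578
 shift units [-0.03 -0.04  1.28]
 then turn z deg -0.0 units -0.0
```

```bash

python3 -m crank '[[-0.03,-0.04,0.2,0,0,0],[0,0,0.2,0,0,0],[0,0,0.2,0,0,0],[0,0,0.2,0,0,0],[0,0,0.15,0,0,0],[0,0,0.1,0,0,0],[0,0,0,0,0,0]]'
python3 -c "
from h import *
go([.6195,.0942,.035],5.7)"
```

```text
clock: 22.9
tcp_pos: [0.6197, 0.0943, 0.0399]
orientation: [-2.108, -2.329, 0.001]
contact_force: [-0.4, 0.3, -3.1]
grip_width: 0.058
gripper_force: 86.4
t 22.9 tcp [0.6197 0.0943 0.0399] yaw_y 5.7 tilt 0.03 q7 -0.56 F [-0.4  0.3 -3.1] w 0.058
 shift units [-0.   -0.01  0.25]
 then turn z deg -0.0 units -0.0
```

```bash

python3 -m crank '[[0,0,0.1,0,0,0],[0,0,0.1,0,0,0],[0,0,0.05,0,0,0],[0,0,0,0,0,0]]'
python3 -m crank '[[0,0,0.05,0,0,0],[0,0,0,0,0,0]]'
```

```text
clock: 23.3
tcp_pos: [0.6199, 0.0943, 0.0355]
orientation: [2.108, 2.329, -0.0]
contact_force: [-0.6, -1.0, 0.1]
grip_width: 0.058
gripper_force: 86.4
clock: 23.5
tcp_pos: [0.62, 0.0943, 0.0354]
orientation: [2.108, 2.328, -0.0]
contact_force: [-2.5, -1.9, 7.9]
grip_width: 0.0582
gripper_force: 87.5
```

```bash

python3 -m crank '[[0,0,0,0,0,0],[0,0,0,0,0,0],[0,0,0,0,0,0],[0,0,0,0,0,0]]' 1
python3 -m crank '[[0,0,-0.3,0,0,0],[0,0,-0.7,0,0,0],[0,0,-1,0,0,0],[0,0,-1,0,0,0],[-0.4,0,-1,0,0,0],[-0.8,0,-1,0,0,0],[-0.9,0,-1,0,0,0],[-0.8,0,-0.9,0,0,0],[-0.5,0,-0.3,0,0,0],[0,0,0,0,0,0],[0,0,0,0,0,0]]'
python3 - <<'E'
from h import *
f=grab('wrist'); save(f,'w6.png'); go(None)
C=cloud(f); q=C.reshape(-1,3)
h=np.array([.629,-.0033]); ay=np.array([-.0993,.9951]); ax=np.array([.9951,.0993])
u=(C[...,:2]-h)@ax; v=(C[...,:2]-h)@ay
def zz(n,u0,u1,v0,v1):
    m=(u>u0)&(u<u1)&(v>v0)&(v<v1); A=np.c_[u[m]-(u0+u1)/2,v[m]-(v0+v1)/2,np.ones(m.sum())]; c=np.linalg.lstsq(A,C[...,2][m],rcond=None)[0]; print(n,m.sum(),np.median(C[...,2][m]).round(4),c.round(4))
zz('body',-.025,.025,.07,.14); zz('stem',-.008,.008,.034,.058)
hsv=cv2.cvtColor(f['image'],cv2.COLOR_RGB2HSV)
gl=C[(abs(u)<.03)&(abs(v-.11)<.04)&(hsv[...,2]<190)&(hsv[...,1]<40)]
print('ring mean uv',((gl[:,:2].mean(0)-h)@ax).round(4),((gl[:,:2].mean(0)-h)@ay).round(4))
E
```

```text
clock: 23.9
tcp_pos: [0.62, 0.0943, 0.0343]
orientation: [2.108, 2.329, 0.0]
contact_force: [0.5, -0.5, -0.2]
grip_width: 0.0854
gripper_force: 0.0
clock: 25.0
tcp_pos: [0.6261, 0.0272, 0.1779]
orientation: [-2.108, -2.329, 0.0]
contact_force: [-0.4, -0.0, -0.5]
grip_width: 0.0853
gripper_force: 0.0
t 25.05 tcp [0.6259 0.0277 0.1775] yaw_y 5.77 tilt 0.09 q7 -0.35 F [ 0.3  0.4 -0.9] w 0.0852
body 7965 0.0546 [0.0867 0.6386 0.0941]
stem 4789 0.2586 [  0.1178 -11.9886   0.1872]
ring mean uv -0.0002 0.1078
```

View pics/w6.png

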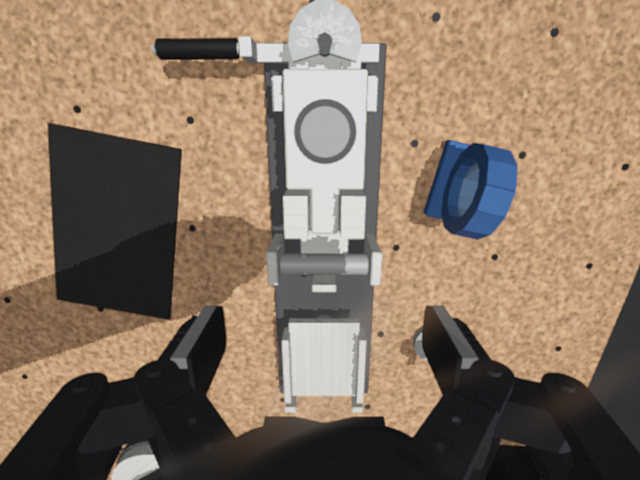

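The holder sits between the end walls with its stem in the channel, and its top depth matches the seated height. Next is the bar, at (200,48) in the picture.

```bash

python3 -m crank '[[0.4,-0.3,0,0,0,0],[0.82,-0.58,0.2,0,0,0],[0.82,-0.58,0.3,0,0,0],[0.82,-0.58,0.3,0,0,0],[0.82,-0.58,0.3,0,0,0],[0.82,-0.58,0.3,0,0,0],[0.82,-0.58,0.3,0,0,0],[0.82,-0.58,0.3,0,0,0],[0.5,-0.3,0.2,0,0,-0.1],[0,0,0,0,0,-0.19],[0,0,0,0,0,-0.19],[0,0,0,0,0,-0.19]]'
python3 -m crank '[[0,0,0,0,0,-0.19],[0,0,0,0,0,-0.19],[0,0,0,0,0,-0.19],[0,0,0,0,0,-0.19],[0,0,0,0,0,-0.19],[0,0,0,0,0,-0.19],[0,0,0,0,0,-0.19],[0,0,0,0,0,0],[0,0,0,0,0,0]]'
python3 -c "
from h import *
go([.520,.1497,.031],95.7)"
```

```text
clock: 26.25
tcp_pos: [0.5192, 0.151, 0.1338]
orientation: [-1.417, -2.802, 0.001]
contact_force: [-0.8, -0.3, -0.3]
grip_width: 0.0856
gripper_force: 0.0
clock: 27.15
tcp_pos: [0.5199, 0.1503, 0.134]
orientation: [0.152, -3.137, -0.001]
contact_force: [0.8, -0.7, -0.1]
grip_width: 0.0853
gripper_force: 0.0
t 27.15 tcp [0.5199 0.1503 0.134 ] yaw_y 95.54 tilt 0.06 q7 0.73 F [ 0.8 -0.7 -0.1] w 0.0853
 shift units [-0.01 -0.03  5.15]
 then turn z deg -0.16 units -0.003
```

```bash

python3 -m crank '[[0,-0.03,0.5,0,0,-0.003],[0,0,1,0,0,0],[0,0,1,0,0,0],[0,0,1,0,0,0],[0,0,0.8,0,0,0],[0,0,0.5,0,0,0],[0,0,0.35,0,0,0],[0,0,0,0,0,0]]' 0.5
python3 -c "
from h import *
go([.520,.1497,.031],95.7)"
python3 -m crank '[[0,0,0,0,0,0],[0,0,0,0,0,0],[0,0,0,0,0,0],[0,0,0,0,0,0],[0,0,0,0,0,0],[0,0,0,0,0,0]]' 0 80
python3 -c "
from h import *
go(None)"
```

```text
clock: 27.95
tcp_pos: [0.5205, 0.1489, 0.0307]
orientation: [0.16, -3.137, 0.0]
contact_force: [-0.8, 0.0, 0.5]
grip_width: 0.0429
gripper_force: 0.0
t 27.95 tcp [0.5205 0.1489 0.0307] yaw_y 95.82 tilt 0.05 q7 0.61 F [-0.8  0.   0.5] w 0.0429
 shift units [ 0.02  0.04 -0.02]
 then turn z deg 0.12 units 0.003
clock: 28.55
tcp_pos: [0.5213, 0.1496, 0.0321]
orientation: [-0.16, 3.136, 0.001]
contact_force: [-0.9, 1.1, 6.1]
grip_width: 0.011
gripper_force: 78.2
t 28.55 tcp [0.5213 0.1496 0.0321] yaw_y 95.84 tilt 0.09 q7 0.61 F [-0.9  1.1  6.1] w 0.011
```

```bash

python3 -m crank '[[0,-0.031,-0.710,0,0,0],[0,-0.093,-0.705,0,0,0],[0,-0.154,-0.694,0,0,0],[0,-0.214,-0.678,0,0,0],[0,-0.272,-0.657,0,0,0],[0,-0.328,-0.631,0,0,0]]'
python3 - <<'E'
from h import *
go(None); o=status.get_obs(); g=o['tcp_pos']+[0,0,.019]; d=g-[.629,-.0033,.05]
v=d[:2]@[-.0993,.9951]; print('r',np.hypot(v,d[2]).round(4),'ang',np.degrees(np.arctan2(d[2],v)).round(1),'u',(d[:2]@[.9951,.0993]).round(4))
E
```

```text
clock: 29.15
tcp_pos: [0.5233, 0.1275, 0.1144]
orientation: [-0.16, 3.136, 0.002]
contact_force: [3.3, 3.5, -2.2]
grip_width: 0.0114
gripper_force: 78.6
t 29.15 tcp [0.5233 0.1275 0.1144] yaw_y 95.85 tilt 0.1 q7 0.75 F [ 3.3  3.5 -2.2] w 0.0114
r 0.1635 ang 30.7 u -0.0922
```

Tracking is good and the forces are small, so I'm continuing the swing.

```bash

python3 -m crank '[[0,-0.382,-0.600,0,0,0],[0,-0.433,-0.564,0,0,0],[0,-0.480,-0.524,0,0,0],[0,-0.524,-0.480,0,0,0],[0,-0.564,-0.433,0,0,0],[0,-0.600,-0.382,0,0,0],[0,-0.631,-0.328,0,0,0],[0,-0.657,-0.272,0,0,0],[0,-0.678,-0.214,0,0,0],[0,-0.694,-0.154,0,0,0]]'
python3 - <<'E'
from h import *
go(None); o=status.get_obs(); g=o['tcp_pos']+[0,0,.019]; d=g-[.629,-.0033,.05]
v=d[:2]@[-.0993,.9951]; print('r',np.hypot(v,d[2]).round(4),'ang',np.degrees(np.arctan2(d[2],v)).round(1),'u',(d[:2]@[.9951,.0993]).round(4),'grip',o['gripper_force'])
f=grab('side'); save(f,'s3.png')
E
```

```text
clock: 30.15
tcp_pos: [0.5344, 0.014, 0.193]
orientation: [-0.159, 3.137, -0.001]
contact_force: [3.0, 1.3, -0.0]
grip_width: 0.0119
gripper_force: 78.9
t 30.15 tcp [0.5344 0.014  0.193 ] yaw_y 95.82 tilt 0.04 q7 1.05 F [ 3.   1.3 -0. ] w 0.0119
r 0.1642 ang 80.7 u -0.0924 grip 78.85032892227173
```

View pics/s3.png

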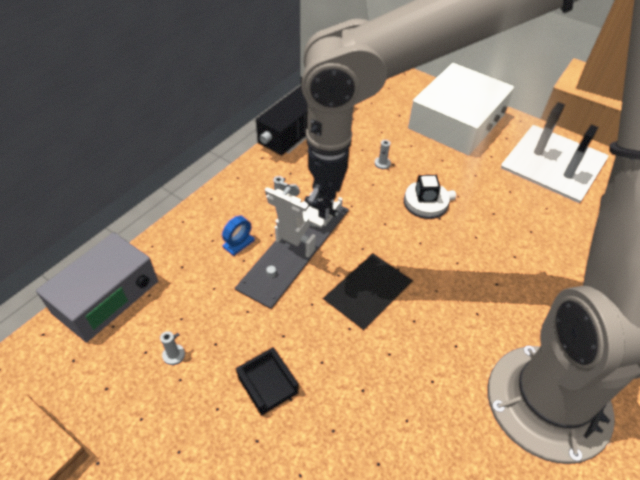

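The plate stands nearly upright at (297,215), held by the bar at (322,210), and nothing around it is disturbed. I'm carrying it over.

```bash

python3 -m crank '[[0,-0.705,-0.093,0,0,0],[0,-0.710,-0.031,0,0,0],[0,-0.710,0.031,0,0,0],[0,-0.705,0.093,0,0,0],[0,-0.694,0.154,0,0,0],[0,-0.678,0.214,0,0,0],[0,-0.657,0.272,0,0,0],[0,-0.631,0.328,0,0,0],[0,-0.600,0.382,0,0,0],[0,-0.564,0.433,0,0,0],[0,-0.524,0.480,0,0,0],[0,-0.480,0.524,0,0,0]]'
python3 - <<'E'
from h import *
go(None); o=status.get_obs(); g=o['tcp_pos']+[0,0,.019]; d=g-[.629,-.0033,.05]
v=d[:2]@[-.0993,.9951]; print('r',np.hypot(v,d[2]).round(4),'ang',np.degrees(np.arctan2(d[2],v)).round(1),'u',(d[:2]@[.9951,.0993]).round(4),'grip',o['gripper_force'])
E
```

```text
clock: 31.4
tcp_pos: [0.5494, -0.1388, 0.1347]
orientation: [0.159, -3.136, 0.001]
contact_force: [-1.0, -4.4, -0.1]
grip_width: 0.0113
gripper_force: 79.2
t 31.4 tcp [ 0.5494 -0.1388  0.1347] yaw_y 95.8 tilt 0.09 q7 1.27 F [-1.  -4.4 -0.1] w 0.0113
r 0.1639 ang 140.8 u -0.0927 grip 79.18027997016907
```

```bash

python3 -m crank '[[0,-0.433,0.564,0,0,0],[0,-0.382,0.600,0,0,0],[0,-0.328,0.631,0,0,0],[0,-0.272,0.657,0,0,0],[0,-0.214,0.678,0,0,0],[0,-0.085,0.345,0,0,0],[0,-0.069,0.349,0,0,0],[0,-0.054,0.352,0,0,0],[0,-0.039,0.354,0,0,0],[0,0,0,0,0,0]]'
python3 - <<'E'
from h import *
go(None); o=status.get_obs(); g=o['tcp_pos']+[0,0,.019]; d=g-[.629,-.0033,.05]
v=d[:2]@[-.0993,.9951]; print('r',np.hypot(v,d[2]).round(4),'ang',np.degrees(np.arctan2(d[2],v)).round(1),'u',(d[:2]@[.9951,.0993]).round(4),'grip',o['gripper_force'])
E
```

```text
clock: 32.4
tcp_pos: [0.553, -0.1744, 0.0444]
orientation: [0.16, -3.136, -0.001]
contact_force: [-3.5, -3.1, -3.3]
grip_width: 0.0111
gripper_force: 78.9
t 32.4 tcp [ 0.553  -0.1744  0.0444] yaw_y 95.86 tilt 0.11 q7 1.24 F [-3.5 -3.1 -3.3] w 0.0111
r 0.1633 ang 175.3 u -0.0926 grip 78.9196515083313
```

```bash

python3 -m crank '[[0,-0.02,0.25,0,0,0],[0,-0.01,0.25,0,0,0],[0,0,0.15,0,0,0],[0,0,0,0,0,0],[0,0,0,0,0,0]]'
python3 - <<'E'
from h import *
go(None); o=status.get_obs(); g=o['tcp_pos']+[0,0,.019]; d=g-[.629,-.0033,.05]
v=d[:2]@[-.0993,.9951]; print('r',np.hypot(v,d[2]).round(4),'ang',np.degrees(np.arctan2(d[2],v)).round(1),'u',(d[:2]@[.9951,.0993]).round(4),'grip',o['gripper_force'])
E
```

```text
clock: 32.9
tcp_pos: [0.5531, -0.1749, 0.0325]
orientation: [0.16, -3.136, -0.0]
contact_force: [-5.3, -3.2, -2.2]
grip_width: 0.0115
gripper_force: 79.0
t 32.9 tcp [ 0.5531 -0.1749  0.0325] yaw_y 95.86 tilt 0.1 q7 1.22 F [-5.3 -3.2 -2.2] w 0.0115
r 0.1632 ang 179.5 u -0.0926 grip 78.98726105690002
```

```bash

python3 -m crank '[[0,0,0.08,0,0,0],[0,0,0.05,0,0,0],[0,0,0,0,0,0],[0,0,0,0,0,0]]'
python3 -m crank '[[0,0,0,0,0,0],[0,0,0,0,0,0],[0,0,0,0,0,0],[0,0,0,0,0,0],[0,0,0,0,0,0]]' 0.5
```

```text
clock: 33.3
tcp_pos: [0.5532, -0.1749, 0.0319]
orientation: [0.16, -3.136, 0.003]
contact_force: [-13.5, -2.7, 16.6]
grip_width: 0.0114
gripper_force: 80.9
clock: 33.8
tcp_pos: [0.5542, -0.175, 0.0299]
orientation: [-0.16, 3.137, 0.001]
contact_force: [0.7, -0.8, 1.1]
grip_width: 0.0423
gripper_force: 0.0
```

```bash

python3 -m crank '[[0,0,-0.3,0,0,0],[0,0,-0.7,0,0,0],[0,0,-1,0,0,0],[0,0,-1,0,0,0],[0,0,-1,0,0,0],[0.5,0,-1,0,0,0],[0.8,0,-1,0,0,0],[0.8,0,-0.8,0,0,0],[0.5,0,-0.4,0,0,0],[0,0,0,0,0,0],[0,0,0,0,0,0]]'
python3 - <<'E'
from h import *
go(None)
h=np.array([.631,-.0035]); ay=np.array([-.0993,.9951]); ax=np.array([.9951,.0993])
def white(C,hs,u0,u1,v0,v1):
    u=(C[...,:2]-h)@ax; v=(C[...,:2]-h)@ay
    m=(u>u0)&(u<u1)&(v>v0)&(v<v1)&(C[...,2]>-.02)&(C[...,2]<.2); return m,u,v
for n in ('scene','side','wrist'):
    f=grab(n); C=cloud(f); m,u,v=white(C,0,-.02,.02,-.14,-.07); z=C[...,2][m]
    print(n,m.sum(), np.percentile(z,[5,50,95]).round(4) if m.any() else '')
    if m.sum()>50:
        k=m&(abs(C[...,2]-np.median(z))<.006); A=np.c_[u[k],v[k]+.1,np.ones(k.sum())]; print(' slope u,v,z',np.linalg.lstsq(A,C[...,2][k],rcond=None)[0].round(4))
    # holder edge/top profile by distance from hinge
    for a in range(-190,0,20):
        mm,_,_=white(C,0,-.012,.012,a/1000,a/1000+.02)
        if mm.any(): print('  v',a,np.median(C[...,2][mm]).round(3),end='')
    print()
    hsv=cv2.cvtColor(f['image'],cv2.COLOR_RGB2HSV)
    d=(hsv[...,2]<60)&((C[...,:2]-h)@ax<-.06)&((C[...,:2]-h)@ax>-.12)&((C[...,:2]-h)@ay<-.14)&((C[...,:2]-h)@ay>-.19)&(C[...,2]>.03)
    if d.any(): print('  bar',d.sum(),np.median(C[d],0).round(4))
E
```

```text
clock: 34.9
tcp_pos: [0.5023, -0.181, 0.1741]
orientation: [-0.159, 3.137, -0.001]
contact_force: [-0.1, -0.5, -0.5]
grip_width: 0.0425
gripper_force: 0.0
t 34.9 tcp [ 0.5023 -0.181   0.1741] yaw_y 95.8 tilt 0.04 q7 1.4 F [-0.1 -0.5 -0.5] w 0.0425
scene 598 [0.0684 0.0732 0.0772]
 slope u,v,z [-0.009  -0.0035  0.0732]
  v -190 0.042  v -170 0.073  v -150 0.074  v -130 0.073  v -110 0.073  v -90 0.073  v -70 0.074  v -50 0.073  v -30 0.072  v -10 0.072
  bar 1955 [ 0.5398 -0.1763  0.4018]
side 343 [0.0695 0.0725 0.0753]
 slope u,v,z [0.0021 0.0026 0.0725]
  v -170 0.073  v -150 0.073  v -130 0.072  v -110 0.073  v -90 0.072  v -70 0.072  v -50 0.072  v -30 0.072  v -10 0.057
  bar 38 [ 0.5564 -0.1694  0.0554]
wrist 1158 [0.0691 0.0701 0.071 ]
 slope u,v,z [-0.0081 -0.0043  0.0699]
  v -190 0.04  v -170 0.07  v -150 0.07  v -130 0.07  v -110 0.07  v -30 0.009  v -10 0.008
  bar 886 [ 0.5543 -0.1752  0.0539]
```

The plate is closed and level. The holder is wider than the plate strip, so its edge height will show whether it has dropped.

```bash
python3 - <<'E'
from h import *
ay=np.array([-.0993,.9951]); ax=np.array([.9951,.0993])
for n,h in (('wrist',[.629,-.0033]),('scene',[.632,-.0035]),('side',[.632,-.0035])):
    f=load(n); C=cloud(f); u=(C[...,:2]-h)@ax; v=(C[...,:2]-h)@ay
    print(n)
    for a in range(-40,44,3):
        m=(u*1000>a)&(u*1000<=a+3)&(v>-.118)&(v<-.072)&(C[...,2]<.2)
        if m.sum()>3: print((a+1,m.sum(),*(np.percentile(C[...,2][m],[20,50,80])*1000).round(0)),end=' ')
    print()
E
```

```text
wrist
(-39, np.int64(31), np.float64(8.0), np.float64(32.0), np.float64(40.0)) (-36, np.int64(10), np.float64(8.0), np.float64(8.0), np.float64(8.0)) (-33, np.int64(7), np.float64(8.0), np.float64(8.0), np.float64(8.0)) (-27, np.int64(5), np.float64(8.0), np.float64(8.0), np.float64(18.0)) (-24, np.int64(6), np.float64(57.0), np.float64(58.0), np.float64(65.0)) (-21, np.int64(15), np.float64(58.0), np.float64(63.0), np.float64(70.0)) (-18, np.int64(8), np.float64(70.0), np.float64(70.0), np.float64(71.0)) (-15, np.int64(7), np.float64(70.0), np.float64(70.0), np.float64(71.0)) (-12, np.int64(14), np.float64(70.0), np.float64(70.0), np.float64(70.0)) (-9, np.int64(13), np.float64(69.0), np.float64(70.0), np.float64(71.0)) (-6, np.int64(21), np.float64(70.0), np.float64(70.0), np.float64(71.0)) (-3, np.int64(27), np.float64(70.0), np.float64(70.0), np.float64(70.0)) (0, np.int64(22), np.float64(70.0), np.float64(70.0), np.float64(70.0)) (3, np.int64(26), np.float64(69.0), np.float64(70.0), np.float64(70.0)) (6, np.int64(23), np.float64(69.0), np.float64(70.0), np.float64(70.0)) (9, np.
[... 3252 characters left out ...]
loat64(72.0), np.float64(73.0), np.float64(75.0)) (6, np.int64(14), np.float64(71.0), np.float64(73.0), np.float64(74.0)) (9, np.int64(19), np.float64(70.0), np.float64(73.0), np.float64(75.0)) (12, np.int64(18), np.float64(71.0), np.float64(72.0), np.float64(74.0)) (15, np.int64(13), np.float64(72.0), np.float64(73.0), np.float64(74.0)) (18, np.int64(6), np.float64(69.0), np.float64(72.0), np.float64(73.0)) (24, np.int64(7), np.float64(60.0), np.float64(60.0), np.float64(61.0)) (27, np.int64(4), np.float64(57.0), np.float64(59.0), np.float64(60.0)) (30, np.int64(12), np.float64(54.0), np.float64(54.0), np.float64(55.0)) (33, np.int64(8), np.float64(52.0), np.float64(53.0), np.float64(54.0))
```

The holder's back is at 60 mm on both sides and the nest walls are at 53–54 mm, so it has dropped in flat.

```bash
python3 -c "
from bench import r
print(r.hand_in())"
```

```text
the job is handed in; nothing more can be done
None
```

I handed the job in at about 35 s of the 72 s: camera depth shows the holder lying flat in the second nest and the plate closed and level on it, but the hand-in returned no verdict.

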